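Pack the overhead stirrer's kit tray

TASK

Pack the stirrer's kit into the blue tray: the three-blade propeller in the large round pocket, the two-blade paddle in the long slot, the clamp block with the two thumbscrews in the square pocket and the chuck in the small round pocket, each standing upright on the floor of its pocket as it stands now on the bench. The four-blade propeller and the balance weight with the knob do not belong to the kit: leave them standing where they are.

Things in the scene. Friction and masses are not known exactly. Their poses are not given: they have to be found in the camera images.
- propeller3_mid (a point): Three-blade propeller of bare steel, 60 mm across its blades, standing on the bench: a round upright hub 18 mm across and 56 mm high with a collar 26 mm across round its lowest 12 mm, and three flat pitched blades at 120 degrees, all below 12 mm. Weighs about 130 g. This point lies on the hub's axis, half-way up (28 mm above its underside); z is up along the hub, x points along one blade.
- paddle_mid (a point): Two-blade paddle of bare steel, 64 mm long over its two opposite blades and 26 mm wide: a round upright hub 18 mm across and 56 mm high with a collar 26 mm across round its lowest 12 mm; blades below 15 mm. About 130 g. This point lies on the hub's axis, half-way up (28 mm above its underside); z is up along the hub, x runs along the two blades (the long way).
- bosshead_mid (a point): Clamp block (boss head) of dull aluminium: 36 x 36 mm and 54 mm high, with a thumbscrew on each of two opposite sides (14 mm knurled heads, axis 38 mm above the underside, 60 mm over both heads). About 200 g. This point is the block's centre, 27 mm above its underside; z is up, x runs through the two thumbscrews, and the two faces across y are plain, 36 mm apart.
- chuck_mid (a point): Drill-type chuck of steel: a round body 36 mm across up to 46 mm, then a cone to an 18 mm nose with three jaws at the top, 58 mm high, with a dark band round the body. About 280 g. This point lies on its axis, 29 mm above its underside; z is up.
- propeller4_mid (a point): LOOK-ALIKE, not part of the kit: four-blade propeller of bare steel, 60 mm across: a round upright hub 18 mm across and 56 mm high with a collar 26 mm across round its lowest 12 mm, and four blades at 90 degrees. This point lies on the hub's axis, 28 mm above its underside; z is up, x points along one blade.
- weight_mid (a point): LOOK-ALIKE, not part of the kit: steel balance weight, a cylinder 36 mm across and 36 mm high with a narrow neck and a 20 mm knob on top, 54 mm high in all. This point lies on its axis, 27 mm above its underside; z is up.
- big_round_floor (a point): Large round pocket, 80 mm across: one of four white square inserts (92 mm) that lie two by two in the blue tray, in any order; their tops are flush with the tray's rim, 22 mm above the bench, and each has one pocket 15 mm deep with a dark floor, straight walls and no lid.  This point is the centre of the pocket's floor, 7 mm above the bench; its z axis points up. The insert does not move.
- slot_floor (a point): Long slot, 80 x 44 mm: one of four white square inserts (92 mm) that lie two by two in the blue tray, in any order; their tops are flush with the tray's rim, 22 mm above the bench, and each has one pocket 15 mm deep with a dark floor, straight walls and no lid. The x axis runs along the slot's length. This point is the centre of the pocket's floor, 7 mm above the bench; its z axis points up. The insert does not move.
- square_floor (a point): Square pocket, 55 x 55 mm: one of four white square inserts (92 mm) that lie two by two in the blue tray, in any order; their tops are flush with the tray's rim, 22 mm above the bench, and each has one pocket 15 mm deep with a dark floor, straight walls and no lid. Its x and y axes run parallel to the pocket's sides. This point is the centre of the pocket's floor, 7 mm above the bench; its z axis points up. The insert does not move.
- small_round_floor (a point): Small round pocket, 54 mm across: one of four white square inserts (92 mm) that lie two by two in the blue tray, in any order; their tops are flush with the tray's rim, 22 mm above the bench, and each has one pocket 15 mm deep with a dark floor, straight walls and no lid.  This point is the centre of the pocket's floor, 7 mm above the bench; its z axis points up. The insert does not move.
Not all that is in view belongs to the job. Leave any pink or red look-alike of the part that bears big_round_floor alone. What is shaped like the part that bears square_floor but red is not meant.

How it is judged:
At the end, for the whole second after the job is handed in: Each of the four kit parts stands upright (within 0.15 rad) and still in its own pocket, its axis within 14 mm of the pocket's centre and its underside within 6 mm of the pocket's floor; the four-blade propeller and the knobbed weight stand upright within 30 mm of where they were (horizontal distance between propeller3_mid and big_round_floor below 0.014 m and z of propeller3_mid in the frame of big_round_floor below 0.034 m and angle between each of propeller3_mid, paddle_mid, bosshead_mid, chuck_mid, propeller4_mid, weight_mid's own z axis and vertical below 0.15 rad and linear speed of each of propeller3, paddle, bosshead, chuck below 0.02 m/s and horizontal distance between paddle_mid and slot_floor below 0.014 m and z of paddle_mid in the frame of slot_floor below 0.034 m and horizontal distance between bosshead_mid and square_floor below 0.014 m and z of bosshead_mid in the frame of square_floor below 0.033 m and horizontal distance between chuck_mid and small_round_floor below 0.014 m and z of chuck_mid in the frame of small_round_floor below 0.035 m and distance of each of propeller4_mid, weight_mid from where it was at the start of the episode below 0.03 m); the robot touches nothing.
It fails at once if the four-blade propeller was moved or lifted by more than 30 mm (distance of propeller4_mid from where it was at the start of the episode above 0.03 m).
It fails at once if the balance weight was moved or lifted by more than 30 mm (distance of weight_mid from where it was at the start of the episode above 0.03 m).
It also fails if it takes over 99 s, if anything falls off the work surface, if the arm or the gripper's body presses on something with over 40 N, if the wrist force passes 120 N, or if a joint passes its speed limit or range.

ROBOT

A 6-joint arm with a two-finger parallel gripper is mounted at the origin on the work surface. World frame = base frame: x ahead of the robot, y to its left, z up, the work surface at z = 0. Lengths are in m, angles in rad, forces in N, time in s.
With the tool pointing down it reaches from about 0.275 to 0.725 m from the base axis. Payload 15.9 kg.
Tool frame: the origin (TCP) lies on the mounting face of the last link; the fingertips stand 173 mm ahead of it and the grasp point (between the pads) lies ahead of it (robot.hold_point_z is the z of the grasp point in the tool frame, in m); z points along the fingers, y is the line along which they close (so a half turn about z gives the same grasp; the last joint's range is limited). The gripper opens to 85 mm and grips with 20 to 120 N. Pads are 22 mm wide; open, the fingers measure 114 mm over their backs; the gripper's body (76 mm by 85 mm) begins 54 mm behind the grasp point. The pads swing forward as they close: fully open they stand 13 mm farther back than shut.
Start: joints at [1.121, 0.213, -0.034, 1.323, 0, 1.571], TCP at [0.217, 0.45, 0.405] pointing down, gripper open.
Joint ranges: [-2.98, 2.98], [-0.74, 1.72], [-1.14, 1.35], [-2.1, 2.04], [-1.57, 1.44], [-3.14, 3.14]. Speed limits (rad/s): [1.89, 1.89, 2.39, 2.57, 3.14, 3.14].

INTERFACE

Orientations are given as a unit quaternion [w, x, y, z].
In Python, from rig import robot, optics gives the robot as it stands. The module is installed in compiled form; this text tells all that it offers.
- The arm moves only by the tool drive_tool, never from a script. Its arguments are lists of equal length, an entry for each row: "grip": the finger opening in mm, from 0 to 85.4; "delta_pos": the shift along the tool's x, y, z in mm, a list of three; "roll": the turn about the tool's z in degrees. A call has 1 to 10 rows; each row shifts and turns the commanded pose from where the row before left it, along the tool's axes as they then stand; what a row does not reach is not made up. A row lasts 1/8 s, in which the tool goes at most 62.5 mm and 10.7 degrees, less where a joint would pass 70% of its speed; a pose out of reach is approached as far as the arm can. A call with a gripper value outside its range is refused whole. The fingers move at their own pace and stop on an object; "force" is the grip in N (left out, the last holds). Time passes only in rows, so rows that do not move let the fingers close. It gives the time, the measured TCP pose, the force, the opening and the grip force at its end, in the units of the state.
- robot.observe(): the state, without advancing time (a new reading comes with each control period).
- optics.grab_frame(name): name is "side" or "top" or "wrist"; returns a dict with "img" (420x560x3 uint8, red, green, blue), "camera_matrix" (3x3 intrinsics, pixels), "rvec" (rotation vector, rad) and "tvec" (3), from world to camera coordinates, as OpenCV has them. Camera axes: x right, y down, z forward; pixel columns grow to the right and rows downward; lengths in m; the calibration is good to about 2 mm. A picture is of the moment at which its call begins. There is no depth.
- robot.sign_off(): hands the job in; it is judged then, once.
The state is a dict: "time": time; "joint_positions": joint angles; "joint_vel": joint speeds; "joint_torque": joint torques, N m; "eef_pos": TCP position; "eef_rot": TCP orientation; "wrist_force": force on the tool from outside, world axes, zero at the start; "wrist_torque": the same for the moment, N m; "gripper_width": opening from 0.0 (shut) to 1.0 (fully open); "grasp_force": force on a finger pad.
Only numpy, scipy, OpenCV 4.12 (cv2) and the standard library are available. Lean on these libraries where they do the work, as an engineer would, in place of code of your own. Each camera call takes 0.05 s, during which the arm holds its last target. There are 200 camera calls.

## Working session

There is one attempt and no reset: what is moved stays moved. The work goes in short steps, Python scripts to look and compute and a tool call to move; the robot and the scene stay as the last step left them, time stands still between calls to the robot, and variables do not carry over. Pictures are saved under pics/ and viewed, at most 14 in all, crops included, and the job is handed in when it is done.

Besides the shell and the picture viewer there is one more tool, called after "Emit:" in YAML: its name, and indented under it one key for each argument. drive_tool: Moves the arm, as the interface text tells. Its arguments: {"type":"object","properties":{"grip":{"type":"array"},"delta_pos":{"type":"array"},"roll":{"type":"array"},"force":{"type":"number"}},"required":["grip","delta_pos","roll"]}

```bash
mkdir -p pics; cat > h.py <<'E'
import numpy as np,cv2,json
from rig import robot,optics
def snap(n,f):
    d=optics.grab_frame(n); cv2.imwrite(f'pics/{f}.png',d['img'][:,:,::-1]); np.savez(f'pics/{f}.npz',**d); return d
def crop(f,x0,y0,x1,y1,s,o):
    im=cv2.imread(f'pics/{f}.png')[y0:y1,x0:x1]; cv2.imwrite(f'pics/{o}.png',cv2.resize(im,None,fx=s,fy=s,interpolation=cv2.INTER_CUBIC))
def w(f,u,v,z):
    d=np.load(f'pics/{f}.npz'); R=cv2.Rodrigues(d['rvec'])[0]; t=d['tvec'].ravel()
    r=R.T@np.linalg.inv(d['camera_matrix'])@[u,v,1]; c=-R.T@t
    return c+r*(z-c[2])/r[2]
def px(f,p):
    d=np.load(f'pics/{f}.npz'); return cv2.projectPoints(np.array(p,float).reshape(-1,3),d['rvec'],d['tvec'],d['camera_matrix'],None)[0].reshape(-1,2)
E
python3 - <<'E'
from h import *
for n in ('top','side'):
    d=snap(n,n+'0'); print(n,d['tvec'].ravel(), (-cv2.Rodrigues(d['rvec'])[0].T@d['tvec'].ravel()),d['camera_matrix'][0])
crop('top0',0,0,560,420,1.42,'top0b')
print(robot.observe(),robot.hold_point_z)
E
```

```text
top [0.08051046 0.49987651 1.03906567] [0.38711828 0.08254569 1.08597494] [414.37944941   0.         281.92348878]
side [-0.43777569  0.1428695   0.94003488] [ 0.24626369 -0.82789716  0.59132504] [390.80943777   0.         285.66598632]
{'time': 0.1, 'joint_positions': array([ 1.12100857e+00,  2.13324954e-01, -3.49577869e-02,  1.32348660e+00,
       -1.26857011e-05,  1.57082522e+00]), 'joint_vel': array([ 0.00069841, -0.00151999,  0.00024333, -0.00220491, -0.00048667,
        0.00026823]), 'joint_torque': array([ 1.40178763e-03, -6.87250113e+01,  4.87804413e+01,  1.23241480e-02,
        1.03384548e-04,  1.23414785e-05]), 'eef_pos': array([0.217338  , 0.45016363, 0.40427187]), 'eef_rot': array([-1.02302630e-04,  2.23016969e-01,  9.74814441e-01, -4.75672260e-04]), 'wrist_force': array([ 0.4534022 , -0.3036271 , -1.02817268]), 'wrist_torque': array([ 0.0044405 , -0.03405517,  0.00710765]), 'grasp_force': 0.0, 'gripper_width': 1.005289803039453} 0.1547
```

View pics/top0b.png

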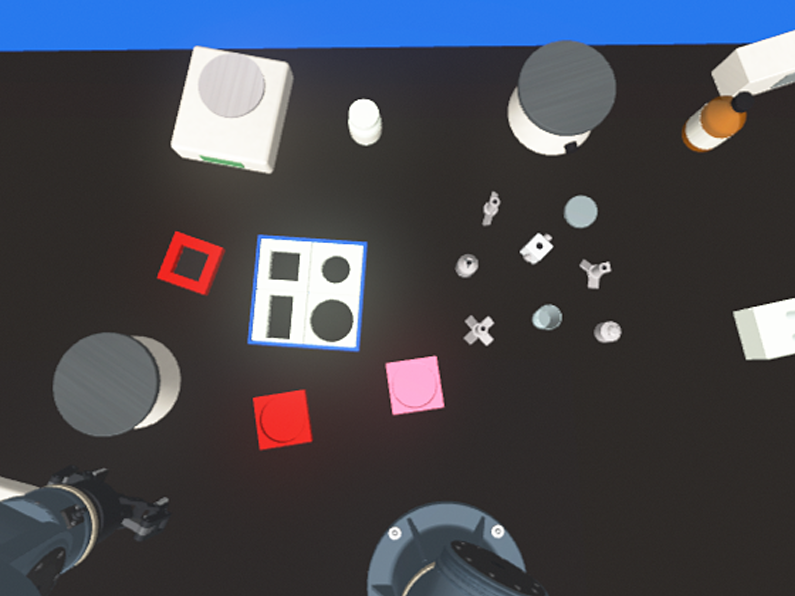

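View pics/side0.png

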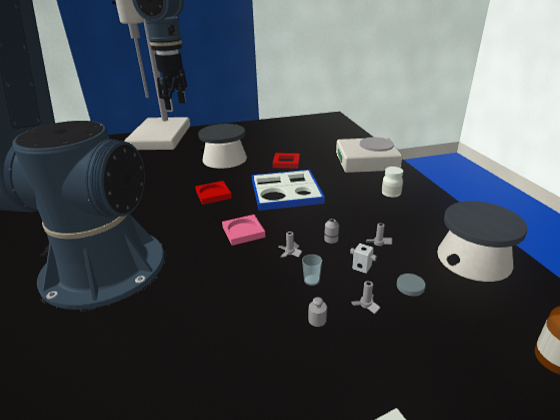

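The top view (scaled by 1.42) shows the tray at (308,292). The slot is at lower left (280,317), the square at (285,266), the small round at (336,269) and the large round at (332,320). The parts are:
- paddle (490,208)
- chuck (467,266), to be checked against the weight (608,331)
- boss head (537,248)
- three-blade propeller (597,270)
- four-blade propeller (479,330)

Next I enlarge both areas to measure them.

```bash
python3 - <<'E'
from h import *
crop('top0',310,125,450,245,5.7,'c1'); crop('top0',170,160,265,250,6.5,'c2')
E
```

```text
(no output)
```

View pics/c1.png

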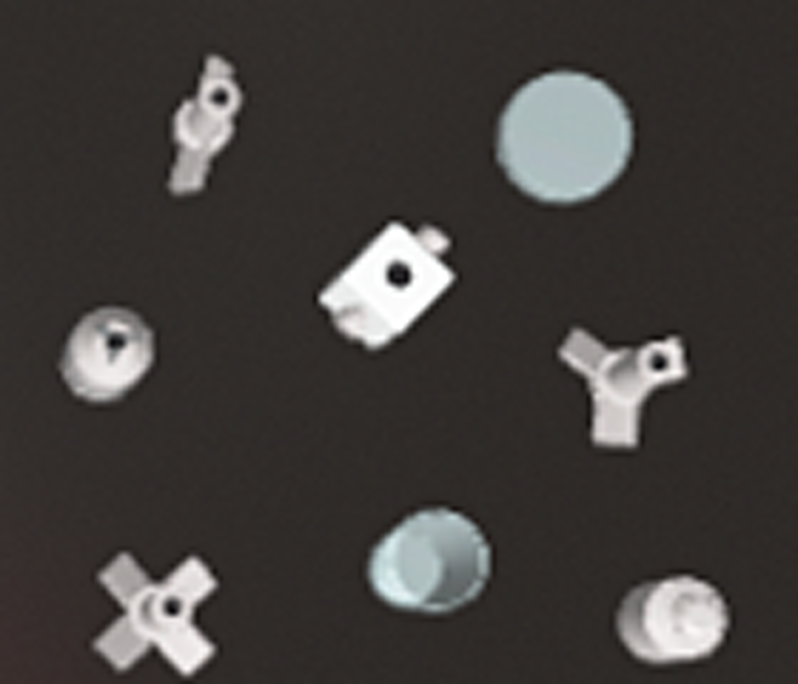

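View pics/c2.png

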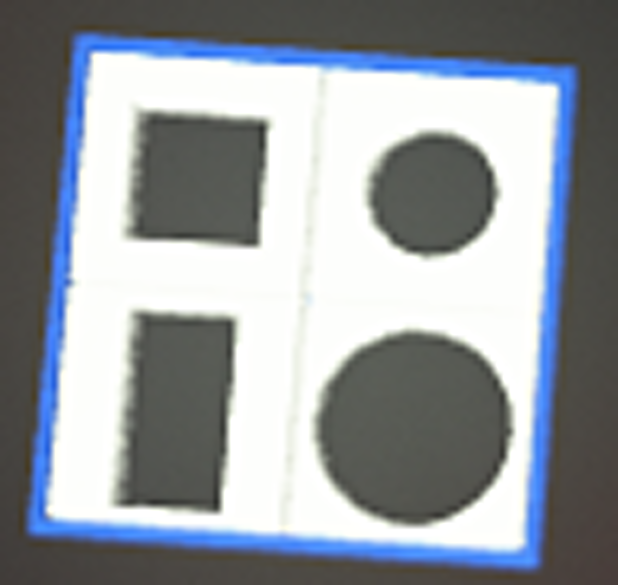

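```bash
cat > m.py <<'E'
from h import *
A=lambda x,y,z:w('top0',310+(x+.5)/5.7-.5,125+(y+.5)/5.7-.5,z)
B=lambda x,y,z:w('top0',170+(x+.5)/6.5-.5,160+(y+.5)/6.5-.5,z)
E
python3 - <<'E'
from m import *
np.set_printoptions(precision=4,suppress=True)
ang=lambda v:np.degrees(np.arctan2(v[1],v[0]))
P={'paddle':A(219,97,.056),'prop3':A(658,361,.056),'boss':A(398,274,.054),'chuck':A(115,342,.058),'prop4':A(171,607,.056),'weight':A(690,617,.054)}
for k,p in P.items(): print(k,p[:2],np.hypot(*p[:2]),ang(p))
print('paddle ends',A(215,62,.008)[:2],A(186,190,.008)[:2],ang(A(215,62,.008)-A(186,190,.008)))
for t in ((572,343),(613,442)): print('p3 blade',ang(A(*t,.006)-P['prop3']))
print('p3 collar base',A(617,383,.012)[:2],'p4',A(155,610,.012)[:2])
print('boss edge',ang(A(456,277,.054)-A(396,223,.054)),np.linalg.norm(A(456,277,.054)-A(396,223,.054)))
print('boss screws',ang(A(435,240,.038)-A(350,318,.038)))
C=[B(*c,.022) for c in ((75,35),(577,68),(540,567),(30,533))]
print('tray',np.mean(C,0)[:2],B(308,297,.022)[:2],[ (ang(C[(i+1)%4]-C[i]),np.linalg.norm(C[(i+1)%4]-C[i])) for i in range(4)])
for n,c in dict(small=(433,193),big=(414,427),sq=(199,178),slot=(178,412)).items(): print(n,B(*c,.022)[:2],np.hypot(*B(*c,.022)[:2]),ang(B(*c,.022)))
c=np.mean(C,0);u=(C[1]-C[0]+C[2]-C[3]);u/=np.linalg.norm(u);v=(C[0]-C[3]+C[1]-C[2]);v/=np.linalg.norm(v)
print('grid sq,small,slot,big',[(c+.046*(a*u+b*v))[:2] for b in(1,-1) for a in(-1,1)])
# beaker
print('beaker rim/base',A(434,560,.06)[:2],A(410,560,0)[:2])
E
```

```text
paddle [ 0.6726 -0.0972] 0.6796296179658828 -8.224877811078436
prop3 [ 0.5507 -0.2878] 0.6213624489130626 -27.59617016701654
boss [ 0.5916 -0.1747] 0.6168923728388229 -16.451325881143003
chuck [ 0.562  -0.0475] 0.5640162304929327 -4.82788591963296
prop4 [ 0.4449 -0.0691] 0.4501999530260699 -8.823877840523487
weight [ 0.4374 -0.2968] 0.5285888570279974 -34.15564829653681
paddle ends [ 0.7028 -0.1043] [ 0.6418 -0.0888] -14.20747554524293
p3 blade 51.916095776187326
p3 blade 170.7848266556524
p3 collar base [ 0.5477 -0.2842] p4 [ 0.4461 -0.0682]
boss edge -133.89463214363371 0.03573672907633521
boss screws -48.50306891372944
tray [0.5174 0.242 ] [0.5179 0.241 ] [(np.float64(-94.56557468150757), np.float64(0.20193257796638744)), (np.float64(175.35093704196674), np.float64(0.20002508092808363)), (np.float64(85.3819115701026), np.float64(0.2011002473538159)), (np.float64(-4.41048077611777), np.float64(0.1998412847678152))]
small [0.5591 0.1913] 0.5908766121918021 18.890414472208153
big [0.4655 0.1991] 0.5063171309491663 23.150188598818406
sq [0.5663 0.2846] 0.6338470266374295 26.682210582618282
slot [0.4728 0.2923] 0.5558459765361152 31.7257578013496
grid sq,small,slot,big [array([0.567 , 0.2842]), array([0.5596, 0.1925]), array([0.4752, 0.2914]), array([0.4679, 0.1997])]
beaker rim/base [ 0.4635 -0.1839] [ 0.4682 -0.1884]
```

```bash
cat >> h.py <<'E'
def plan(*pts):
    "tool-frame mm from the present pose through waypoints (x,y,z,phi_deg or None); roll first, then shift"
    s=robot.observe(); q=s['eef_rot']; from scipy.spatial.transform import Rotation as Ro
    R=Ro.from_quat(q[[1,2,3,0]]).as_matrix(); p=s['eef_pos']; ph=np.degrees(np.arctan2(R[1,1],R[0,1]))
    print('at',p.round(4),'phi',round(ph,1),'tilt',round(float(np.degrees(np.arccos(-R[2,2]))),2),'F',s['wrist_force'].round(1),'t',s['time'])
    for x,y,z,f in pts:
        roll=0
        if f is not None:
            d=(f-ph+90)%180-90 ; roll=-d; ph+=d
        c,sn=np.cos(np.radians(ph)),np.sin(np.radians(ph)); D=(np.array([x,y,z])-p)*1000
        t=[D@[-sn,c,0]*-1*-1*(-1) if 0 else D@[sn*-1,c,0],D@[c,sn,0],-D[2]]
        print('roll',round(roll,1),'delta',np.round(t,1),'rows@50',int(np.ceil(np.linalg.norm(t)/50)),'phi',round(ph,1)); p=np.array([x,y,z])
E
sed -i 's/D@\[-sn,c,0\].*D@\[sn\*-1,c,0\]/D@[-sn,c,0]/' h.py
python3 - <<'E'
from h import *
plan((.562,-.0475,.3,None),(.562,-.0475,.193,None))
E
```

```text
at [0.2173 0.4502 0.4043] phi 64.2 tilt 0.06 F [ 0.5 -0.3 -1. ] t 0.1
roll 0 delta [-526.8 -298.3  104.3] rows@50 13 phi 64.2
roll 0 delta [  0.   0. 107.] rows@50 3 phi 64.2
```

Emit:
drive_tool:
  grip: [62,62,62,62,62,62,62,62,62,62]
  delta_pos:
    - [-41,-23,8]
    - [-41,-23,8]
    - [-41,-23,8]
    - [-41,-23,8]
    - [-41,-23,8]
    - [-41,-23,8]
    - [-41,-23,8]
    - [-41,-23,8]
    - [-41,-23,8]
    - [-41,-23,8]
  roll: [0,0,0,0,0,0,0,0,0,0]
  force: 60

```text
time: 1.35
eef_pos: [0.4872, 0.0634, 0.3243]
eef_rot: [-0.0, 0.223, 0.975, -0.0]
wrist_force: [0.5, 0.9, 0.2]
gripper_width: 0.727
grasp_force: 0.0
```

Emit:
drive_tool:
  grip: [62,62,62,62]
  delta_pos:
    - [-41,-23,8]
    - [-41,-23,8]
    - [-35,-22,8]
    - [0,0,0]
  roll: [0,0,0,0]

```text
time: 1.85
eef_pos: [0.563, -0.0494, 0.2994]
eef_rot: [-0.001, 0.224, 0.974, -0.0]
wrist_force: [-0.9, -0.1, -0.3]
gripper_width: 0.728
grasp_force: 0.0
```

```bash
python3 - <<'E'
from h import *
plan((.562,-.0475,.193,None))
snap('wrist','w1'); print(px('w1',[(.562,-.0475,.058),(.4449,-.0691,.056)]))
E
```

```text
at [ 0.563  -0.0494  0.2994] phi 64.1 tilt 0.09 F [-0.9 -0.1 -0.3] t 1.85
roll 0 delta [  1.8   1.2 106.4] rows@50 3 phi 64.1
[[285.0093142  226.73438714]
 [152.96478358  55.00573749]]
```

View pics/w1.png

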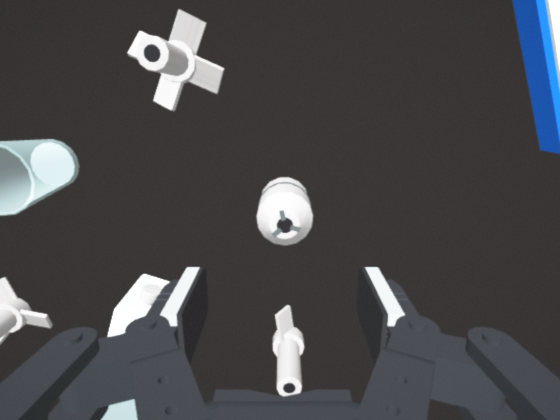

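The wrist view shows the chuck, with its three jaws, at (285,225); the prediction was (285,227). Going down.

Emit:
drive_tool:
  grip: [62,62,62,62,25,25,25,25,25]
  delta_pos:
    - [2,1,36]
    - [0,0,40]
    - [0,0,30]
    - [0,0,0]
    - [0,0,0]
    - [0,0,0]
    - [0,0,0]
    - [0,0,0]
    - [0,0,0]
  roll: [0,0,0,0,0,0,0,0,0]
  force: 60

```text
time: 3.02
eef_pos: [0.5616, -0.0453, 0.1967]
eef_rot: [0.001, 0.223, 0.975, 0.0]
wrist_force: [-3.1, 1.2, 8.4]
gripper_width: 0.404
grasp_force: 59.5
```

Emit:
drive_tool:
  grip: [25,25,25]
  delta_pos:
    - [0,0,-40]
    - [0,0,-50]
    - [0,0,0]
  roll: [0,0,0]

```text
time: 3.4
eef_pos: [0.5624, -0.0455, 0.2895]
eef_rot: [0.004, 0.223, 0.975, 0.001]
wrist_force: [-0.3, -0.7, -2.3]
gripper_width: 0.399
grasp_force: 61.1
```

```bash
python3 - <<'E'
from h import *
plan((.5595,.192,.283,None),(.5595,.192,.202,None))
E
```

```text
at [ 0.5624 -0.0455  0.2895] phi 64.2 tilt 0.45 F [-0.3 -0.7 -2.3] t 3.4
roll 0 delta [105.8 212.6   6.5] rows@50 5 phi 64.2
roll 0 delta [ 0.  0. 81.] rows@50 2 phi 64.2
```

Emit:
drive_tool:
  grip: [25,25,25,25,25,25]
  delta_pos:
    - [21,42,1]
    - [21,43,1]
    - [21,43,1]
    - [21,42,1]
    - [21,42,1]
    - [0,0,0]
  roll: [0,0,0,0,0,0]

```text
time: 4.15
eef_pos: [0.5581, 0.194, 0.2792]
eef_rot: [-0.0, 0.221, 0.975, 0.0]
wrist_force: [-0.2, -1.4, -2.5]
gripper_width: 0.397
grasp_force: 61.2
```

```bash
python3 - <<'E'
from h import *
plan((.5595,.192,.204,None))
snap('wrist','w2');print(px('w2',[(.5595,.192,.022)]))
crop('w2',0,0,560,420,.8,'w2b')
E
```

```text
at [0.5581 0.194  0.2792] phi 64.4 tilt 0.03 F [-0.2 -1.4 -2.5] t 4.15
roll 0 delta [-2.1 -1.2 75.2] rows@50 2 phi 64.4
[[280.67515078 224.01997821]]
```

View pics/w2.png

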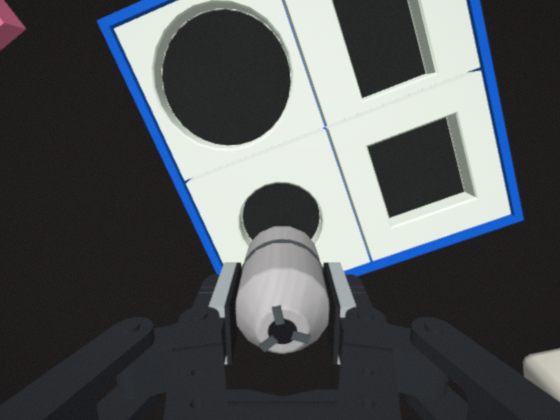

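The chuck is held upright, and the small pocket's rim is centred near (281,222), as predicted. Lowering.

Emit:
drive_tool:
  grip: [25,25,25,25,25]
  delta_pos:
    - [-2,-1,40]
    - [0,0,25]
    - [0,0,6]
    - [0,0,4]
    - [0,0,0]
  roll: [0,0,0,0,0]

```text
time: 4.82
eef_pos: [0.5603, 0.1892, 0.2054]
eef_rot: [0.0, 0.223, 0.975, 0.0]
wrist_force: [0.1, -0.4, -2.5]
gripper_width: 0.399
grasp_force: 61.1
```

Emit:
drive_tool:
  grip: [25,25,62,62,62,62]
  delta_pos:
    - [0,2,2]
    - [0,0,0]
    - [0,0,0]
    - [0,0,0]
    - [0,0,-30]
    - [0,0,-60]
  roll: [0,0,0,0,0,0]

```text
time: 5.58
eef_pos: [0.5601, 0.1909, 0.2918]
eef_rot: [-0.002, 0.223, 0.975, -0.001]
wrist_force: [0.1, 0.1, 0.0]
gripper_width: 0.725
grasp_force: 0.0
```

```bash
python3 - <<'E'
from h import *
# boss: screws dir -47 -> grip phi 43
plan((.5916,-.1747,.3,43),(.5916,-.1747,.193,None))
E
```

```text
at [0.5601 0.1909 0.2918] phi 64.2 tilt 0.25 F [0.1 0.1 0. ] t 5.575
roll 21.2 delta [-288.9 -226.3   -8.2] rows@50 8 phi 43.0
roll 0 delta [  0.   0. 107.] rows@50 3 phi 43.0
```

Emit:
drive_tool:
  grip: [62,62,62,62,62,62,62,62,62]
  delta_pos:
    - [0,0,0]
    - [0,0,0]
    - [-41,-33,0]
    - [-42,-33,-1]
    - [-41,-33,-1]
    - [-41,-33,-1]
    - [-41,-32,-1]
    - [-41,-32,-1]
    - [-41,-32,-1]
  roll: [10,10,0,0,0,0,0,0,0]

```text
time: 6.7
eef_pos: [0.5984, -0.176, 0.2989]
eef_rot: [0.0, 0.389, 0.921, 0.0]
wrist_force: [1.3, 0.6, 0.5]
gripper_width: 0.725
grasp_force: 0.0
```

Emit:
drive_tool:
  grip: [62]
  delta_pos:
    - [0,0,0]
  roll: [0]

```text
time: 6.82
eef_pos: [0.5984, -0.1775, 0.2985]
eef_rot: [0.0, 0.391, 0.921, -0.0]
wrist_force: [0.1, 0.1, -0.1]
gripper_width: 0.725
grasp_force: 0.0
```

```bash
python3 - <<'E'
from h import *
plan((.5916,-.1747,.193,None))
snap('wrist','w3'); print(px('w3',[(.5916,-.1747,.054),(.5507,-.2878,.056),(.6726,-.0972,.056)]))
E
```

```text
at [ 0.5984 -0.1775  0.2985] phi 44.0 tilt 0.03 F [ 0.1  0.1 -0.1] t 6.825
roll 0 delta [  6.7  -2.9 105.5] rows@50 3 phi 44.0
[[278.23133507 216.13230804]
 [110.15599747 295.39567132]
 [464.740662   218.25315494]]
```

View pics/w3.png

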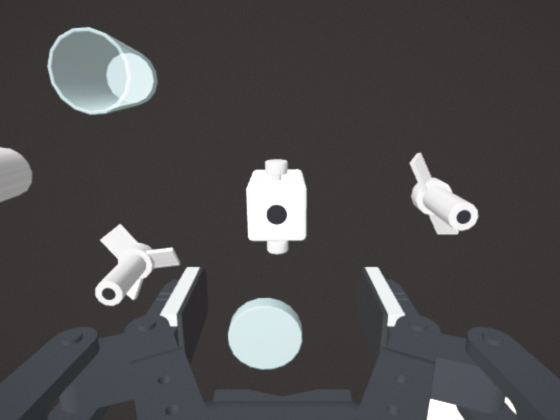

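The boss head is at (277,213), as predicted, with its faces square to the fingers. Grasping.

Emit:
drive_tool:
  grip: [62,62,62,62,25,25,25,25,25]
  delta_pos:
    - [6,-3,36]
    - [0,0,40]
    - [0,0,30]
    - [0,0,0]
    - [0,0,0]
    - [0,0,0]
    - [0,0,0]
    - [0,0,0]
    - [0,0,0]
  roll: [0,0,0,0,0,0,0,0,0]
  force: 60

```text
time: 8.0
eef_pos: [0.5928, -0.1721, 0.1946]
eef_rot: [0.001, 0.389, 0.921, 0.0]
wrist_force: [0.5, 2.2, 7.6]
gripper_width: 0.412
grasp_force: 61.2
```

Emit:
drive_tool:
  grip: [25,25,25]
  delta_pos:
    - [0,0,-40]
    - [0,0,-60]
    - [0,0,0]
  roll: [0,0,0]

```text
time: 8.38
eef_pos: [0.5935, -0.1724, 0.2985]
eef_rot: [0.004, 0.389, 0.921, 0.001]
wrist_force: [0.7, 0.4, -1.8]
gripper_width: 0.407
grasp_force: 60.6
```

```bash
python3 - <<'E'
from h import *
plan((.567,.2843,.295,85.5),(.567,.2843,.202,None))
E
```

```text
at [ 0.5935 -0.1724  0.2985] phi 44.2 tilt 0.52 F [ 0.7  0.4 -1.8] t 8.375
roll -41.3 delta [ 62.2 453.2   3.5] rows@50 10 phi 85.5
roll 0 delta [ 0.  0. 93.] rows@50 2 phi 85.5
```

Emit:
drive_tool:
  grip: [25,25,25,25]
  delta_pos:
    - [0,0,0]
    - [0,0,0]
    - [0,0,0]
    - [0,0,0]
  roll: [-10.3,-10.3,-10.3,-10.4]

```text
time: 8.88
eef_pos: [0.592, -0.172, 0.2926]
eef_rot: [0.0, 0.036, 0.999, 0.0]
wrist_force: [-0.3, 0.5, -2.0]
gripper_width: 0.413
grasp_force: 60.4
```

Emit:
drive_tool:
  grip: [25,25,25,25,25,25,25,25,25,25]
  delta_pos:
    - [6,45,0]
    - [6,45,0]
    - [6,45,0]
    - [6,45,0]
    - [6,45,0]
    - [6,45,0]
    - [6,45,0]
    - [6,45,0]
    - [6,45,0]
    - [8,48,0]
  roll: [0,0,0,0,0,0,0,0,0,0]

```text
time: 10.12
eef_pos: [0.5653, 0.2858, 0.2927]
eef_rot: [0.0, 0.039, 0.999, 0.0]
wrist_force: [1.2, -0.5, -2.2]
gripper_width: 0.414
grasp_force: 60.5
```

Emit:
drive_tool:
  grip: [25]
  delta_pos:
    - [0,0,0]
  roll: [0]

```text
time: 10.25
eef_pos: [0.5648, 0.2874, 0.2923]
eef_rot: [-0.0, 0.037, 0.999, 0.0]
wrist_force: [0.4, -0.2, -2.4]
gripper_width: 0.412
grasp_force: 60.8
```

```bash
python3 - <<'E'
from h import *
plan((.567,.2843,.203,None))
E
```

```text
at [0.5648 0.2874 0.2923] phi 85.7 tilt 0.03 F [ 0.4 -0.2 -2.4] t 10.25
roll 0 delta [-2.4 -2.9 89.3] rows@50 2 phi 85.7
```

Emit:
drive_tool:
  grip: [25,25,25,25,25]
  delta_pos:
    - [-2,-2,40]
    - [0,0,38]
    - [0,0,6]
    - [0,0,4]
    - [0,0,0]
  roll: [0,0,0,0,0]

```text
time: 10.88
eef_pos: [0.5679, 0.2823, 0.206]
eef_rot: [0.001, 0.039, 0.999, 0.0]
wrist_force: [-0.4, 0.6, -0.3]
gripper_width: 0.413
grasp_force: 60.6
```

Emit:
drive_tool:
  grip: [25,25,25]
  delta_pos:
    - [0,2,2]
    - [0,0,2]
    - [0,0,0]
  roll: [0,0,0]

```text
time: 11.25
eef_pos: [0.5678, 0.2845, 0.2016]
eef_rot: [0.001, 0.039, 0.999, 0.0]
wrist_force: [-1.7, -0.3, 6.9]
gripper_width: 0.412
grasp_force: 61.7
```

Contact is at the expected height. Releasing.

Emit:
drive_tool:
  grip: [62,62,62,62,62]
  delta_pos:
    - [0,0,0]
    - [0,0,0]
    - [0,0,-30]
    - [0,0,-60]
    - [0,0,0]
  roll: [0,0,0,0,0]

```text
time: 11.88
eef_pos: [0.5688, 0.2848, 0.2954]
eef_rot: [0.003, 0.039, 0.999, 0.002]
wrist_force: [-0.0, -0.5, 0.3]
gripper_width: 0.726
grasp_force: 0.0
```

```bash
python3 - <<'E'
from h import *
# paddle axis -14.2; grip across blades: phi 75.8
plan((.6725,-.097,.3,75.8),(.6725,-.097,.196,None))
E
```

```text
at [0.5688 0.2848 0.2954] phi 85.5 tilt 0.43 F [-0.  -0.5  0.3] t 11.875
roll 9.7 delta [-194.2 -344.7   -4.6] rows@50 8 phi 75.8
roll 0 delta [  0.   0. 104.] rows@50 3 phi 75.8
```

Emit:
drive_tool:
  grip: [50,50,50,50,50,50,50,50,50,50]
  delta_pos:
    - [0,0,0]
    - [-24,-43,-1]
    - [-24,-43,-1]
    - [-24,-43,-1]
    - [-24,-43,-1]
    - [-24,-43,-1]
    - [-24,-43,0]
    - [-24,-43,0]
    - [-25,-43,0]
    - [0,0,0]
  roll: [9.7,0,0,0,0,0,0,0,0,0]

```text
time: 13.12
eef_pos: [0.6707, -0.0999, 0.2945]
eef_rot: [-0.0, 0.125, 0.992, -0.0]
wrist_force: [0.3, 0.9, -0.2]
gripper_width: 0.586
grasp_force: 0.0
```

```bash
python3 - <<'E'
from h import *
plan((.6725,-.097,.197,None))
snap('wrist','w4'); print(px('w4',[(.6725,-.097,.056),(.6725,-.097,.012)]))
E
```

```text
at [ 0.6707 -0.0999  0.2945] phi 75.6 tilt 0.05 F [ 0.3  0.9 -0.2] t 13.125
roll 0 delta [-1.   3.3 97.5] rows@50 2 phi 75.6
[[288.06544233 232.50349929]
 [287.12808607 211.20466321]]
```

View pics/w4.png

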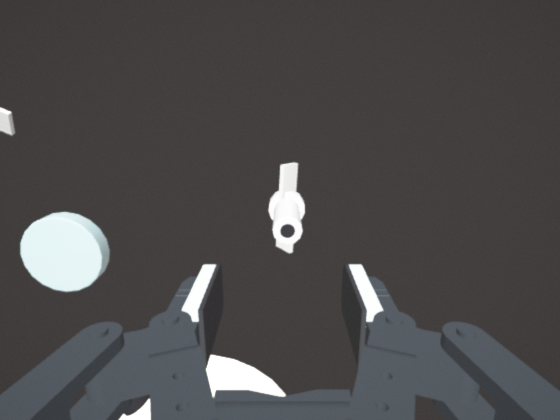

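The paddle is at (287,231), as predicted, with its blades along the finger gap. Grasping.

Emit:
drive_tool:
  grip: [50,50,50,50,8,8,8,8,8,8]
  delta_pos:
    - [-1,3,37]
    - [0,0,40]
    - [0,0,20]
    - [0,0,0]
    - [0,0,0]
    - [0,0,0]
    - [0,0,0]
    - [0,0,0]
    - [0,0,0]
    - [0,0,0]
  roll: [0,0,0,0,0,0,0,0,0,0]
  force: 60

```text
time: 14.42
eef_pos: [0.6726, -0.0938, 0.2001]
eef_rot: [0.001, 0.123, 0.992, 0.0]
wrist_force: [-0.7, 2.1, 7.4]
gripper_width: 0.191
grasp_force: 58.4
```

Emit:
drive_tool:
  grip: [8,8,8]
  delta_pos:
    - [0,0,-40]
    - [0,0,-60]
    - [0,0,0]
  roll: [0,0,0]

```text
time: 14.8
eef_pos: [0.6734, -0.0941, 0.3044]
eef_rot: [0.004, 0.123, 0.992, -0.0]
wrist_force: [0.9, -0.3, -2.3]
gripper_width: 0.189
grasp_force: 58.6
```

```bash
python3 - <<'E'
from h import *
plan((.475,.2915,.295,85.5),(.475,.2915,.203,None))
E
```

```text
at [ 0.6734 -0.0941  0.3044] phi 75.8 tilt 0.5 F [ 0.9 -0.3 -2.3] t 14.8
roll -9.7 delta [228.1 368.8   9.4] rows@50 9 phi 85.5
roll 0 delta [ 0.  0. 92.] rows@50 2 phi 85.5
```

Emit:
drive_tool:
  grip: [8,8,8,8,8,8,8,8,8,8]
  delta_pos:
    - [0,0,0]
    - [28,46,0]
    - [28,46,0]
    - [28,46,0]
    - [28,46,0]
    - [29,46,0]
    - [29,46,0]
    - [29,46,0]
    - [29,46,0]
    - [0,0,0]
  roll: [-9.7,0,0,0,0,0,0,0,0,0]

```text
time: 16.05
eef_pos: [0.4717, 0.2934, 0.2983]
eef_rot: [-0.0, 0.037, 0.999, 0.0]
wrist_force: [-0.6, 0.3, -1.2]
gripper_width: 0.192
grasp_force: 58.8
```

Emit:
drive_tool:
  grip: [8]
  delta_pos:
    - [0,0,0]
  roll: [0]

```text
time: 16.18
eef_pos: [0.4735, 0.2906, 0.2984]
eef_rot: [-0.0, 0.039, 0.999, -0.0]
wrist_force: [-0.6, -0.6, -0.9]
gripper_width: 0.193
grasp_force: 58.8
```

```bash
python3 - <<'E'
from h import *
plan((.4745,.2916,.208,None))
snap('wrist','w5'); print(px('w5',[(.4745,.2916,.022),(.4679,.1997,.022)]))
E
```

```text
at [0.4735 0.2906 0.2984] phi 85.6 tilt 0.03 F [-0.6 -0.6 -0.9] t 16.175
roll 0 delta [-1.   1.1 90.4] rows@50 2 phi 85.6
[[283.79752041 213.59249242]
 [151.22958695 214.12837698]]
```

View pics/w5.png

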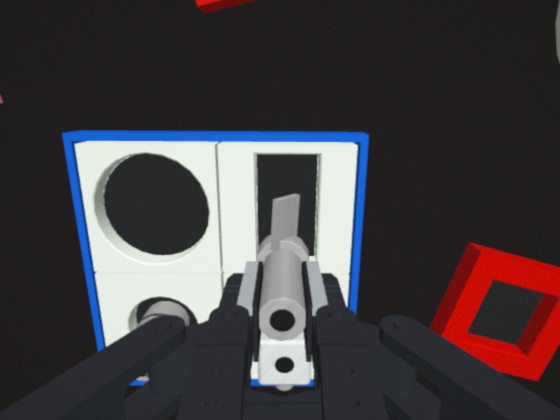

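The paddle is over the slot, whose rim is centred at about (288,211), so I shift 2 mm along +y and lower.

Emit:
drive_tool:
  grip: [8,8,8,8,8,8,8]
  delta_pos:
    - [-1,3,40]
    - [0,0,38]
    - [0,0,6]
    - [0,0,3]
    - [0,0,2]
    - [0,0,1]
    - [0,0,0]
  roll: [0,0,0,0,0,0,0]

```text
time: 17.1
eef_pos: [0.4749, 0.2938, 0.2092]
eef_rot: [0.0, 0.039, 0.999, 0.0]
wrist_force: [0.2, 0.2, -1.2]
gripper_width: 0.192
grasp_force: 58.8
```

Emit:
drive_tool:
  grip: [8,8,8]
  delta_pos:
    - [0,0,2]
    - [0,0,1]
    - [0,0,0]
  roll: [0,0,0]

```text
time: 17.48
eef_pos: [0.4749, 0.2939, 0.207]
eef_rot: [0.001, 0.039, 0.999, 0.0]
wrist_force: [-5.7, -3.6, 20.1]
gripper_width: 0.187
grasp_force: 61.3
```

Emit:
drive_tool:
  grip: [8,50,50,50,50,50,50]
  delta_pos:
    - [0,0,-1]
    - [0,0,0]
    - [0,0,0]
    - [0,0,0]
    - [0,0,-30]
    - [0,0,-60]
    - [0,0,0]
  roll: [0,0,0,0,0,0,0]

```text
time: 18.35
eef_pos: [0.4759, 0.2944, 0.301]
eef_rot: [0.003, 0.039, 0.999, 0.002]
wrist_force: [0.8, -1.3, -0.3]
gripper_width: 0.59
grasp_force: 0.0
```

```bash
python3 - <<'E'
from h import *
# prop3: neighbours weight (.437,-.297), dish, boss gone
plan((.550,-.287,.3,20),(.55,-.287,.197,None))
E
```

```text
at [0.4759 0.2944 0.301 ] phi 85.5 tilt 0.39 F [ 0.8 -1.3 -0.3] t 18.35
roll 65.5 delta [-571.7 -129.2    1. ] rows@50 12 phi 20.0
roll 0 delta [  0.   0. 103.] rows@50 3 phi 20.0
```

```bash
python3 - <<'E'
from h import *
plan((.550,-.287,.3,None),(.55,-.287,.197,None))
E
```

```text
at [0.4759 0.2944 0.301 ] phi 85.5 tilt 0.39 F [ 0.8 -1.3 -0.3] t 18.35
roll 0 delta [-119.2 -573.9    1. ] rows@50 12 phi 85.5
roll 0 delta [  0.   0. 103.] rows@50 3 phi 85.5
```

Emit:
drive_tool:
  grip: [50,50,50,50,50,50,50,50,50,50]
  delta_pos:
    - [-10,-48,0]
    - [-10,-48,0]
    - [-10,-48,0]
    - [-10,-48,0]
    - [-10,-48,0]
    - [-10,-48,0]
    - [-10,-48,0]
    - [-10,-48,0]
    - [-10,-48,0]
    - [-10,-48,0]
  roll: [0,0,0,0,0,0,0,0,0,0]

```text
time: 19.6
eef_pos: [0.5369, -0.1943, 0.2962]
eef_rot: [-0.0, 0.039, 0.999, 0.0]
wrist_force: [0.6, -0.7, 0.0]
gripper_width: 0.585
grasp_force: 0.0
```

Emit:
drive_tool:
  grip: [50,50,50,50]
  delta_pos:
    - [-10,-47,0]
    - [-9,-46,0]
    - [0,0,0]
    - [0,0,0]
  roll: [0,0,0,0]

```text
time: 20.1
eef_pos: [0.5485, -0.2866, 0.2961]
eef_rot: [-0.0, 0.039, 0.999, 0.0]
wrist_force: [0.1, 1.3, -0.1]
gripper_width: 0.584
grasp_force: 0.0
```

```bash
python3 - <<'E'
from h import *
plan((.550,-.287,.197,None))
snap('wrist','w6'); print(px('w6',[(.55,-.287,.056),(.55,-.287,.012)]))
E
```

```text
at [ 0.5485 -0.2866  0.2961] phi 85.5 tilt 0.06 F [ 0.1  1.3 -0.1] t 20.1
roll 0 delta [-1.5 -0.3 99.1] rows@50 2 phi 85.5
[[281.36648685 232.5482953 ]
 [281.4261824  211.39394632]]
```

View pics/w6.png

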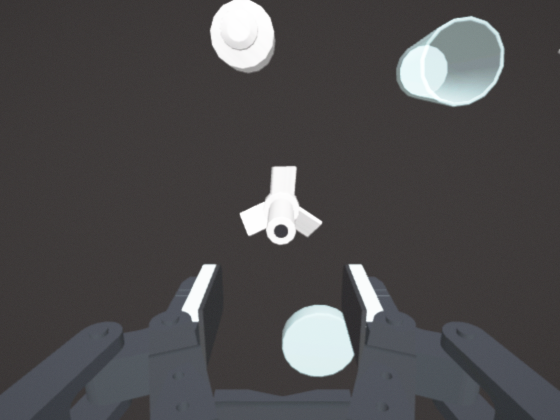

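The three-blade propeller's hub top is at (281,231), as predicted. The knobbed weight at (243,35) is clear of the fingers. Grasping.

Emit:
drive_tool:
  grip: [50,50,50,50,8,8,8,8,8,8]
  delta_pos:
    - [-1,0,39]
    - [0,0,40]
    - [0,0,20]
    - [0,0,0]
    - [0,0,0]
    - [0,0,0]
    - [0,0,0]
    - [0,0,0]
    - [0,0,0]
    - [0,0,0]
  roll: [0,0,0,0,0,0,0,0,0,0]
  force: 60

```text
time: 21.4
eef_pos: [0.5502, -0.287, 0.1992]
eef_rot: [0.001, 0.039, 0.999, -0.0]
wrist_force: [-0.2, 1.8, 6.4]
gripper_width: 0.19
grasp_force: 58.3
```

Emit:
drive_tool:
  grip: [8,8,8]
  delta_pos:
    - [0,0,-40]
    - [0,0,-60]
    - [0,0,0]
  roll: [0,0,0]

```text
time: 21.78
eef_pos: [0.551, -0.2875, 0.3032]
eef_rot: [0.004, 0.039, 0.999, -0.002]
wrist_force: [0.5, -0.7, -2.0]
gripper_width: 0.192
grasp_force: 58.8
```

```bash
python3 - <<'E'
from h import *
plan((.467,.2005,.3,None),(.467,.2005,.207,None))
E
```

```text
at [ 0.551  -0.2875  0.3032] phi 85.5 tilt 0.5 F [ 0.5 -0.7 -2. ] t 21.775
roll 0 delta [121.8 480.    3.2] rows@50 10 phi 85.5
roll 0 delta [ 0.  0. 93.] rows@50 2 phi 85.5
```

Emit:
drive_tool:
  grip: [8,8,8,8,8,8,8,8,8,8]
  delta_pos:
    - [12,48,0]
    - [12,48,0]
    - [12,48,0]
    - [12,48,0]
    - [12,48,0]
    - [12,48,0]
    - [12,48,0]
    - [12,48,0]
    - [12,48,0]
    - [13,48,0]
  roll: [0,0,0,0,0,0,0,0,0,0]

```text
time: 23.02
eef_pos: [0.4659, 0.2026, 0.2976]
eef_rot: [0.0, 0.039, 0.999, 0.0]
wrist_force: [0.2, 0.7, -1.4]
gripper_width: 0.188
grasp_force: 58.9
```

Emit:
drive_tool:
  grip: [8,8]
  delta_pos:
    - [0,0,0]
    - [0,0,0]
  roll: [0,0]

```text
time: 23.28
eef_pos: [0.4664, 0.201, 0.2975]
eef_rot: [-0.0, 0.039, 0.999, -0.0]
wrist_force: [0.3, -0.3, -0.6]
gripper_width: 0.188
grasp_force: 59.1
```

```bash
python3 - <<'E'
from h import *
plan((.467,.2005,.207,None))
snap('wrist','w7'); print(px('w7',[(.467,.2005,.022)]))
E
```

```text
at [0.4664 0.201  0.2975] phi 85.6 tilt 0.02 F [ 0.3 -0.3 -0.6] t 23.275
roll 0 delta [-0.7 -0.4 90.5] rows@50 2 phi 85.6
[[281.69265926 213.55817398]]
```

View pics/w7.png

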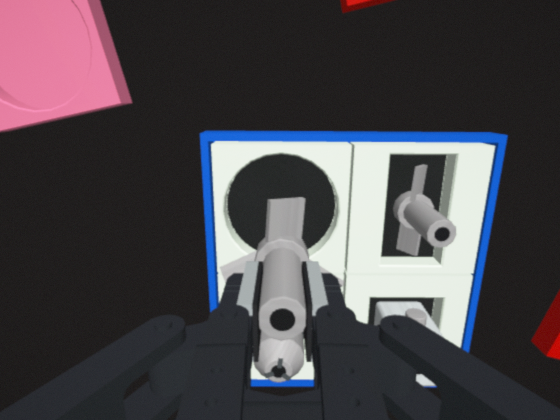

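The large pocket's rim is centred at about (281,210), right under the part. The paddle is standing in the slot. Lowering.

Emit:
drive_tool:
  grip: [8,8,8,8,8,8,8,8]
  delta_pos:
    - [0,0,40]
    - [0,0,37]
    - [0,0,6]
    - [0,0,3]
    - [0,0,2]
    - [0,0,2]
    - [0,0,1]
    - [0,0,0]
  roll: [0,0,0,0,0,0,0,0]

```text
time: 24.32
eef_pos: [0.4666, 0.2011, 0.2068]
eef_rot: [0.0, 0.039, 0.999, 0.0]
wrist_force: [-0.2, 0.8, -2.4]
gripper_width: 0.195
grasp_force: 59.1
```

Emit:
drive_tool:
  grip: [8,8,50,50,50,50,50,50]
  delta_pos:
    - [0,0,1]
    - [0,0,0]
    - [0,0,0]
    - [0,0,0]
    - [0,0,0]
    - [0,0,-30]
    - [0,0,-60]
    - [0,0,-60]
  roll: [0,0,0,0,0,0,0,0]

```text
time: 25.32
eef_pos: [0.4662, 0.2009, 0.3573]
eef_rot: [-0.0, 0.039, 0.999, -0.0]
wrist_force: [1.5, 1.3, 0.4]
gripper_width: 0.587
grasp_force: 0.0
```

Emit:
drive_tool:
  grip: [50,50,50,50,50]
  delta_pos:
    - [45,0,0]
    - [45,0,0]
    - [0,0,0]
    - [0,0,0]
    - [0,0,0]
  roll: [0,0,0,0,0]

```text
time: 25.95
eef_pos: [0.3775, 0.2081, 0.3556]
eef_rot: [0.0, 0.039, 0.999, -0.0]
wrist_force: [0.8, 0.1, -0.2]
gripper_width: 0.587
grasp_force: 0.0
```

```bash
python3 - <<'E'
from h import *
plan()
snap('wrist','w8'); snap('top','top8'); snap('side','side8')
crop('side8',200,140,420,335,3.4,'s8')
ctr=[(.567,.2842),(.5595,.192),(.4750,.292),(.467,.2)]
for n,(x,y),h in zip(('sq','small','slot','big'),ctr,(.061,.065,.063,.063)): print(n,px('w8',[(x,y,h)]),px('top8',[(x,y,h)]))
E
```

```text
at [0.3775 0.2081 0.3556] phi 85.5 tilt 0.0 F [ 0.8  0.1 -0.2] t 25.95
sq [[384.43089194 404.09398506]] [[197.41549809 184.14613371]]
small [[279.83743218 407.33787817]] [[234.13877516 186.36140551]]
slot [[395.15841364 313.87168952]] [[193.82344123 220.78175494]]
big [[280.71288872 312.89381579]] [[231.06598943 223.49368661]]
```

View pics/w8.png

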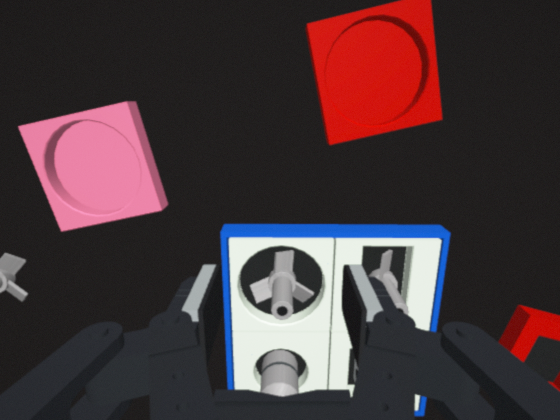

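View pics/s8.png

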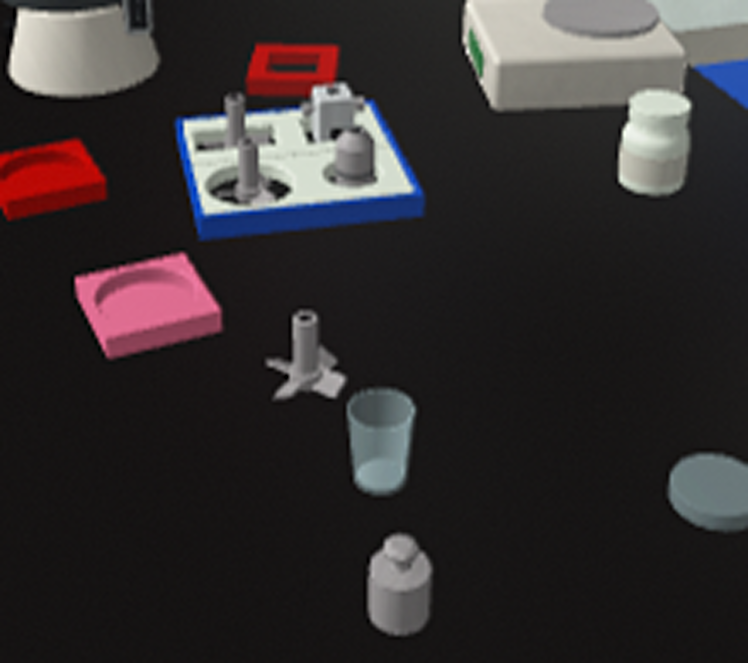

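All four kit parts stand upright in their pockets, with the propeller hub at (282,309) in the wrist view against a prediction of (281,313). The four-blade propeller and the weight look unmoved. Handing in.

```bash
python3 -c "
from rig import robot
print(robot.sign_off())"
```

```text
the job is handed in; nothing more can be done
None
```

I packed all four kit parts upright in their pockets, left both look-alikes standing untouched, and handed the job in at about 26 s; the sign-off returned no verdict.

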